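# Pack the dry bath and load the control bottles

## Robot

A 6-joint arm with a two-finger parallel gripper is mounted at the origin on a cart in front of the work surface, level with it; the furniture and walls round the work are solid. World frame = base frame: x ahead of the robot, y to its left, z up, the work surface at z = 0. Lengths are in m, angles in rad, forces in N, time in s.
With the tool pointing down it reaches from about 0.375 to 0.9 m from the base axis. Payload 3.1 kg.
Tool frame: the origin (TCP) lies at the very end of the fingers, on their centre line; the grasp point (between the pads) lies 19 mm behind it; z points along the fingers, y is the line along which they close (so a half turn about z gives the same grasp; the last joint's range is limited). The gripper opens to 87 mm and grips with 3 to 60 N. Pads are 19 mm wide; open, the fingers measure 117 mm over their backs; the gripper's body (75 mm by 190 mm) begins 51 mm behind the grasp point.
Start: joints at [0.975, 0.527, 1.433, -0, 1.181, -0.178], TCP at [0.254, 0.571, 0.223] pointing down, gripper open.
Joint ranges: [-3.08, 3.08], [-0.75, 2.2], [0.22, 2.44], [-1.43, 4.57], [0, 2.65], [-2.85, 2.85]. Speed limits (rad/s): [2.79, 2.79, 3.14, 3.14, 3.14, 3.14].

## Interface

Orientations are given as a unit quaternion [x, y, z, w].
In Python, from rig import robot gives the robot as it stands. The module is installed in compiled form; this text tells all that it offers.
- The arm moves only by the tool play_rows, never from a script. Its argument "steps" is one flat list of numbers, 5 for each row, row after row: the opening, from -1 (shut) to 1 (fully open), then the shift along the tool's x, y, z as a fraction of full scale, then the turn about the tool's z as a fraction of full scale. In form: [claw, tx, ty, tz, twist, claw, tx, ty, tz, twist, ...]. A call has exactly 10 rows; each row shifts and turns the commanded pose from where the row before left it, along the tool's axes as they then stand; what a row does not reach is not made up. Full scale, the value 1, is 0.03 m for a shift and 0.1 rad for a turn. A row lasts 1/10 s, in which the tool goes at most 50 mm and 8.59 degrees, less where a joint would pass 70% of its speed; a pose out of reach is approached as far as the arm can. A call with a number of a shift or a turn outside -1 to 1 is refused whole. A call with a gripper value outside its range is refused whole. The fingers move at their own pace and stop on an object; "grip_force" is the grip in N (left out, the last holds). Time passes only in rows, so rows that do not move let the fingers close, or fill a call up. It gives the time, the measured TCP pose, the force, the opening and the grip force at its end, in the units of the state.
- robot.get_obs(): the state, without advancing time (a new reading comes with each control period).
- robot.camera(name): name is "side" or "top" or "wrist"; returns a dict with "image" (384x512x3 uint8, red, green, blue), "mtx" (3x3 intrinsics, pixels), "rvec" (rotation vector, rad) and "tvec" (3), from world to camera coordinates, as OpenCV has them. Camera axes: x right, y down, z forward; pixel columns grow to the right and rows downward; lengths in m; the calibration is good to about 2 mm. A picture is of the moment at which its call begins. There is no depth.
- robot.hand_in(): hands the job in; it is judged then, once.
The state is a dict: "time": time; "q": joint angles; "joint_velocities": joint speeds; "joint_torque": joint torques, N m; "position": TCP position; "tool_rot": TCP orientation; "ft_force": force on the tool from outside, world axes, zero at the start; "moment": the same for the moment, N m; "grip_width": finger opening in m; "grip_force": force on a finger pad.
Only numpy, scipy, OpenCV 4.12 (cv2) and the standard library are available. Lean on these libraries where they do the work, as an engineer would, in place of code of your own. Each camera call takes 0.05 s, during which the arm holds its last target. There are 200 camera calls.

## Task

Get the dry bath ready for the control run. Three bare aluminium filler blocks stand on the bench: set the two that together snugly fill the empty gap at the left end of the row of heating blocks into that gap, side by side and fully down to the chamber floor, and leave the third standing on the bench. Stand each bottle fully down in the bore of the heating block of its own colour (red cap in red, yellow-orange cap in gold, blue cap in blue), never letting a bottle tip over.

Things in the scene. Friction and masses are not known exactly. Their poses are not given: they have to be found in the camera images.
- dry_bath: Low white heater, 252 mm long (y), fixed, sloping panel at the front (-x); yaw within 0.3 rad. Chamber in its top: x -26 to 26, y -98.5 to 98.5 mm; floor 30 mm, flat rim 55 mm over the bench. Blocks are fixed in it at y = -73.5, -23.5, 26.5; the empty gap runs from y = 51.5 to 98.5 mm (47 mm, left end seen from the robot). Origin: on the bench under the chamber's centre.
- block_red: Heating block of red anodised aluminium, fixed in the dry bath's chamber, 50 x 50 x 25 mm, top level with the bath's rim (55 mm over the bench). Order of the three varies. One upright bore in its middle: 33 mm diameter, 20 mm deep, 45 degree chamfer to 43 mm at the mouth. Origin: centre of its underside; bore bottom at z = 5 mm, top at 25 mm. Axes as the bath's.
- block_gold: Heating block of gold (yellow-orange) anodised aluminium, fixed in the dry bath's chamber, 50 x 50 x 25 mm, top level with the bath's rim (55 mm over the bench). Order of the three varies. One upright bore in its middle: 33 mm diameter, 20 mm deep, 45 degree chamfer to 43 mm at the mouth. Origin: centre of its underside; bore bottom at z = 5 mm, top at 25 mm. Axes as the bath's.
- block_blue: Heating block of blue anodised aluminium, fixed in the dry bath's chamber, 50 x 50 x 25 mm, top level with the bath's rim (55 mm over the bench). Order of the three varies. One upright bore in its middle: 29 mm diameter, 20 mm deep, 45 degree chamfer to 39 mm at the mouth. Origin: centre of its underside; bore bottom at z = 5 mm, top at 25 mm. Axes as the bath's.
- bottle_red: Small loose upright reagent bottle, amber-brown with red cap and red band. Round, 29 mm in diameter, 56 mm high; the straight body to grasp reaches from 0 to 52 mm. Origin: centre of the underside, z up; turning about z does not matter. About 0.03 kg. Belongs in the red block.
- bottle_yellow: Small loose upright reagent bottle, amber-brown with yellow-orange cap and band. Round, 29 mm in diameter, 56 mm high; the straight body to grasp reaches from 0 to 52 mm. Origin: centre of the underside, z up; turning about z does not matter. About 0.03 kg. Belongs in the gold block.
- bottle_blue: Small loose upright reagent bottle, white with blue cap and blue band. Round, 25 mm in diameter, 64 mm high; the straight body to grasp reaches from 0 to 58 mm. Origin: centre of the underside, z up; turning about z does not matter. About 0.03 kg. Belongs in the blue block.
- filler_thin: Loose bare aluminium filler block, thinnest of three: 16 mm thick (own y), 44 mm wide (x), 25 mm high, foot tapered in 4 mm all round over the lowest 7 mm. In the middle of its top a flat steel lifting tab, 24 mm along x, 8 mm along y, from z = 25 to 57 mm: grip it from above across the 24 mm. Origin: centre of the underside; half a turn makes no difference. About 0.10 kg.
- filler_medium: Loose bare aluminium filler block, middle one of three: 28 mm thick (own y), 44 mm wide (x), 25 mm high, foot tapered in 4 mm all round over the lowest 7 mm. In the middle of its top a flat steel lifting tab, 24 mm along x, 8 mm along y, from z = 25 to 57 mm: grip it from above across the 24 mm. Origin: centre of the underside; half a turn makes no difference. About 0.13 kg.
- filler_thick: Loose bare aluminium filler block, thickest of three: 40 mm thick (own y), 44 mm wide (x), 25 mm high, foot tapered in 4 mm all round over the lowest 7 mm. In the middle of its top a flat steel lifting tab, 24 mm along x, 8 mm along y, from z = 25 to 57 mm: grip it from above across the 24 mm. Origin: centre of the underside; half a turn makes no difference. About 0.17 kg.
Not all that is in view belongs to the job. What is shaped like the filler_medium but black is not meant.

How it is judged:
By the outcome, as a careful person would: the job done as asked, in the order asked, and still so for the second after the job is handed in, with the robot touching nothing.
It also fails if it takes over 141 s, if anything falls off the work surface, if the arm or the gripper's body presses on something with over 40 N, if the wrist force passes 120 N, or if a joint passes its speed limit or range.

## Working session

There is one attempt and no reset: what is moved stays moved. The work goes in short steps, Python scripts to look and compute and a tool call to move; the robot and the scene stay as the last step left them, time stands still between calls to the robot, and variables do not carry over. Pictures are saved under pics/ and viewed, at most 14 in all, crops included, and the job is handed in when it is done.

Besides the shell and the picture viewer there is one more tool, called after "Call:" as a command line: name --argument value ..., lists and objects as JSON in quotes. play_rows: Moves the arm, as the interface text tells. Shift numbers are shares of 0.03 m and turn numbers shares of 0.1 rad, none past 1 either way. Its arguments: {"type":"object","properties":{"steps":{"type":"array"},"grip_force":{"type":"number"}},"required":["steps"]}

```bash
mkdir -p pics; python3 - <<'E'
from rig import robot
import cv2,numpy as np
o=robot.get_obs();print({k:np.round(v,3).tolist() for k,v in o.items()})
for n in("top","side"):
    c=robot.camera(n);cv2.imwrite(f"pics/{n}0.png",cv2.resize(c["image"][:,:,::-1],(800,600),interpolation=cv2.INTER_CUBIC));cv2.imwrite(f"{n}_raw.png",c["image"][:,:,::-1])
    np.savez(f"{n}.npz",**c)
    R=cv2.Rodrigues(np.array(c["rvec"]))[0];print(n,(-R.T@np.ravel(c["tvec"])).round(3),R.round(2).tolist(),np.array(c["mtx"]).round(1).tolist())
E
```

```text
{'time': 0.0, 'q': [0.974, 0.528, 1.434, -0.0, 1.181, -0.179], 'joint_velocities': [0.0, 0.0, -0.001, -0.001, 0.0, -0.001], 'joint_torque': [0.001, -44.004, -17.659, 0.063, 0.058, -0.0], 'position': [0.253, 0.571, 0.222], 'tool_rot': [0.207, 0.978, -0.001, -0.0], 'ft_force': [-0.179, -0.887, -0.336], 'moment': [0.043, 0.021, -0.024], 'grip_force': 0.0, 'grip_width': 0.087}
top [0.404 0.014 1.192] [[-0.01, -1.0, 0.01], [-1.0, 0.01, -0.08], [0.08, -0.02, -1.0]] [[402.7, 0.0, 252.8], [0.0, 402.7, 192.9], [0.0, 0.0, 1.0]]
side [ 0.515 -0.928  0.781] [[1.0, 0.05, 0.02], [0.05, -0.62, -0.78], [-0.03, 0.78, -0.62]] [[394.5, 0.0, 257.3], [0.0, 394.5, 185.9], [0.0, 0.0, 1.0]]
```

View pics/top0.png

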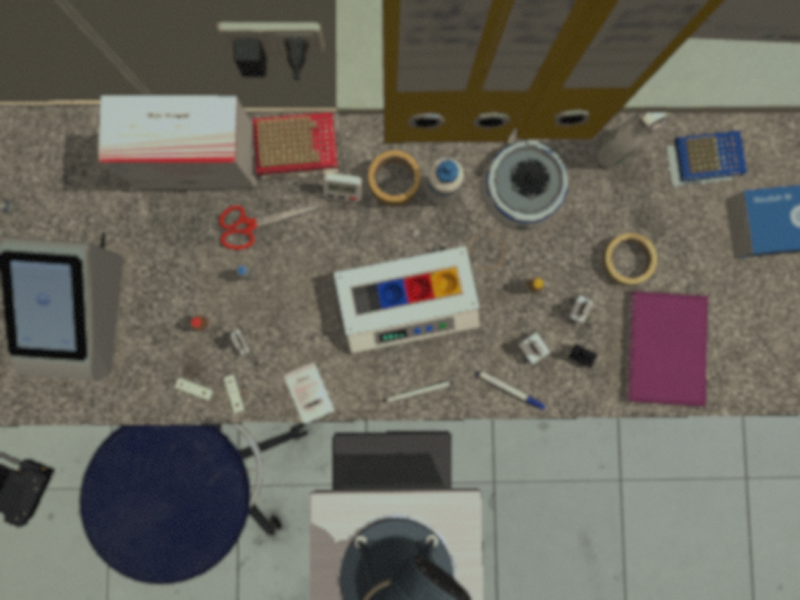

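View pics/side0.png

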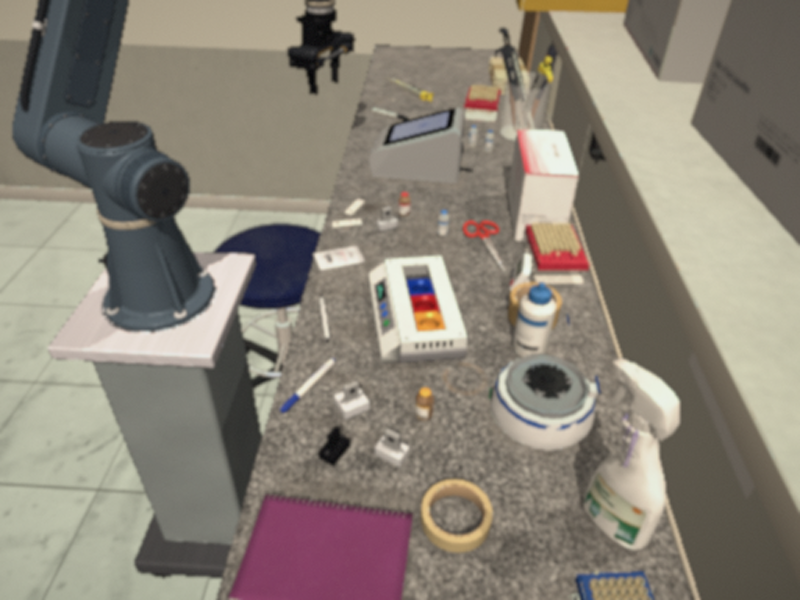

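The top view (800x600) shows the bath at about (407,298), with the gap at its left end (367,298) and then blue, red and gold. The bottles are blue (241,271), red (198,322) and yellow (537,284).

Filler candidates are (239,341), which looks thinnest, (581,309), (534,347), and a black decoy at (583,355). Only 16+28=44 fits the 47 mm gap, so I need thin and medium. One enlarged crop should confirm which is which.

```bash
cat > h.py <<'E'
import numpy as np,cv2
from scipy.spatial.transform import Rotation as Ro
def load(n):
    d=np.load(n+".npz");return {k:d[k] for k in d.files}
def grab(n,save=None):
    from rig import robot
    c=robot.camera(n)
    if save: np.savez(save+".npz",**c)
    return c
def ray(c,uv,z):
    R=cv2.Rodrigues(np.array(c["rvec"],float))[0];C=-R.T@np.ravel(c["tvec"])
    uv=np.atleast_2d(np.array(uv,float));p=cv2.undistortPoints(uv[:,None],np.array(c["mtx"]),None)[:,0]
    d=np.c_[p,np.ones(len(p))]@R
    return C+d*((z-C[2])/d[:,2])[:,None]
def proj(c,P):
    return cv2.projectPoints(np.atleast_2d(np.array(P,float)),np.array(c["rvec"],float),np.array(c["tvec"],float),np.array(c["mtx"]),None)[0][:,0]
E
python3 - <<'E'
from h import *
c=load("top");s=load("side")
t=lambda uv:np.array(uv)*.64
for n,uv,z in [("thin?",(239,341),.03),("A",(581,309),.03),("B",(534,347),.03),("blk",(583,355),.03),("bb",(241,271),.064),("br",(198,322),.056),("by",(537,284),.056),("gap",(367,298),.055),("gold",(446,283),.055),("blue",(391,292),.055),("bathc",(407,298),.055)]:
    print(n,ray(c,t(uv),z)[0].round(3))
im=c["image"][:,:,::-1];si=s["image"][:,:,::-1]
def cr(i,u,v,k=50,S=400):
    u,v=int(u*.64),int(v*.64);return cv2.resize(i[v-k//2:v+k//2,u-k//2:u+k//2],(S,S),interpolation=cv2.INTER_CUBIC)
A=np.hstack([cr(im,239,341,40,300),cr(im,557,330,64,500)])if 0 else None
m=np.vstack([np.hstack([cr(im,239,335,48,300),cr(im,557,330,64,300)]),np.hstack([cr(si,390,215,48,300),cr(si,372,425,90,300)])])
cv2.imwrite("pics/crop1.png",m)
E
```

```text
thin? [0.43  0.283 0.03 ]
A [ 0.482 -0.35   0.03 ]
B [ 0.413 -0.26   0.03 ]
blk [ 0.397 -0.351  0.03 ]
bb [0.555 0.273 0.064]
br [0.465 0.351 0.056]
by [ 0.527 -0.263  0.056]
gap [0.505 0.047 0.055]
gold [ 0.531 -0.097  0.055]
blue [0.515 0.003 0.055]
bathc [ 0.504 -0.026  0.055]
```

View pics/crop1.png

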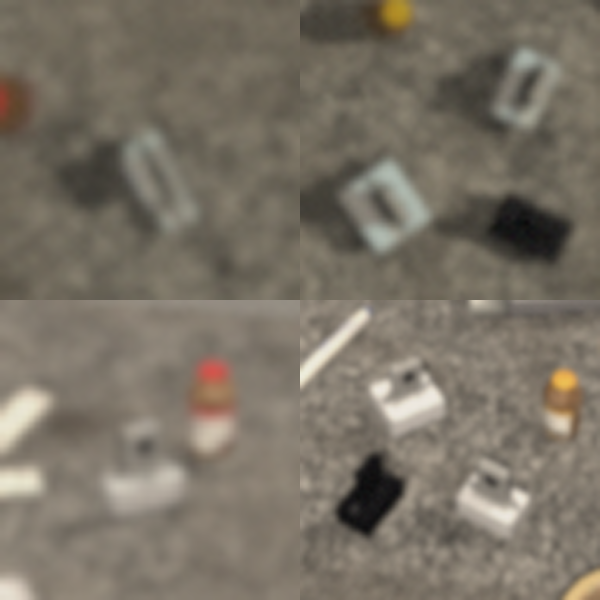

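The crops show:
- (239,341) is thin, with a narrow rectangle around its tab, so it's filler_thin.
- (581,309) is about 28x44 mm and bare, so it's filler_medium.
- (534,347) is nearly square, so it's filler_thick and stays on the bench.
- (583,355) is black, so it's the decoy.

I'll move above thin and turn the tool from 156° to about 108°.

Call:
play_rows --steps '[1,-0.93,-0.64,0,0,1,-0.93,-0.64,0,0,1,-0.93,-0.64,0,0,1,-0.93,-0.64,0,0,1,-0.93,-0.64,0,0,1,-0.93,-0.64,0,0,1,-0.93,-0.64,0,0,1,-0.93,-0.64,0,0,1,-0.93,-0.64,0,0,1,-0.93,-0.64,0,0]'

```text
time: 1.1
position: [0.4309, 0.2812, 0.2223]
tool_rot: [0.207, 0.978, -0.0, -0.0]
ft_force: [0.3, -0.6, -0.3]
grip_width: 0.0871
grip_force: 0.0
```

Call:
play_rows --steps '[1,0,0,0,0.93,1,0,0,0,0.93,1,0,0,0,0.93,1,0,0,0,0.93,1,0,0,0,0.93,1,0,0,0,0.93,1,0,0,0,0.93,1,0,0,0,0.93,1,0,0,0,0.93,1,0,0,0,0]'

```text
time: 2.1
position: [0.4303, 0.2824, 0.2222]
tool_rot: [0.587, 0.81, -0.0, -0.0]
ft_force: [-0.1, 0.7, -0.7]
grip_width: 0.087
grip_force: 0.0
```

```bash
cat >> h.py <<'E'
def pose():
    from rig import robot
    o=robot.get_obs();p=np.array(o["position"]);r=Ro.from_quat(o["tool_rot"]).as_matrix()
    return o,p,r
def go(x,y,z,a=None):
    """totals in row units: shifts in current tool frame, twist after (a deg = direction of tool x)"""
    o,p,r=pose();d=r.T@(np.array([x,y,z])-p)/.03
    cur=np.degrees(np.arctan2(r[1,0],r[0,0]))
    tw=0 if a is None else np.radians((cur-a+180)%360-180)/.1
    print("t",round(o["time"],2),"pos",p.round(4),"a",round(cur,2),"-> shift",d.round(2),"twist",round(tw,2),"grip",round(o["grip_width"],4),np.round(o["ft_force"],1))
E
python3 - <<'E'
from h import *
o,p,r=pose();c=grab("wrist","w1")
R=cv2.Rodrigues(np.array(c["rvec"],float))[0];C=-R.T@np.ravel(c["tvec"])
print(o["time"],p,"cam in tool",(r.T@(C-p)).round(3),(R@r).round(2).tolist(),np.array(c["mtx"]).round(1).tolist())
go(.43,.283,.2,108)
cv2.imwrite("pics/w1.png",c["image"][:,:,::-1])
E
```

```text
2.1 [0.43032292 0.28242269 0.22219996] cam in tool [ 0.068  0.    -0.162] [[-0.0, 1.0, -0.0], [-0.97, -0.0, -0.25], [-0.25, 0.0, 0.97]] [[270.8, 0.0, 257.4], [0.0, 270.8, 191.7], [0.0, 0.0, 1.0]]
t 2.15 pos [0.4304 0.2825 0.2223] a 108.21 -> shift [ 0.02 -0.01  0.74] twist 0.04 grip 0.0873 [-0.9  0.  -0.2]
```

View pics/w1.png

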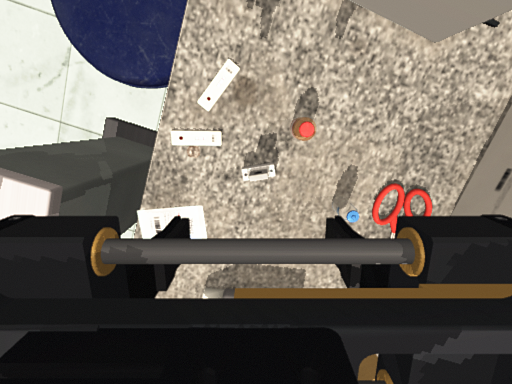

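The wrist view is tilted towards tool +x. It shows thin at (258,172), the red bottle at (305,129) and the blue bottle at (353,216). I'll measure thin in an enlarged crop.

```bash
python3 - <<'E'
from h import *
c=load("w1");im=c["image"][:,:,::-1].copy()
x0,y0,k=228,142,60
cr=cv2.resize(im[y0:y0+k,x0:x0+k],(600,600),interpolation=cv2.INTER_CUBIC)
hsv=cv2.cvtColor(im,cv2.COLOR_BGR2HSV)
cv2.imwrite("pics/w1c.png",cr)
print(ray(c,[(258,172)],.025))
E
```

```text
[[0.43104332 0.28410684 0.025     ]]
```

View pics/w1c.png

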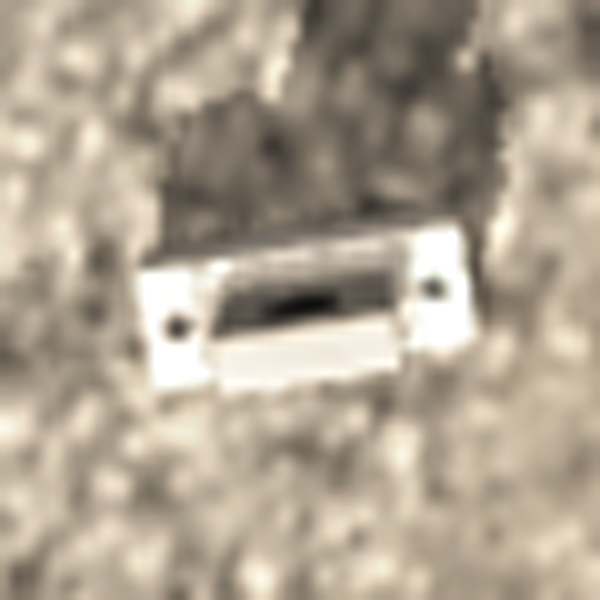

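```bash
cat >> h.py <<'E'
def block(c,pts,x0,y0,s,z=.025):
    "pts: 4 top-face corners in crop, order: two ends of long edge first"
    P=ray(c,(np.array(pts)+.5)/s-.5+[x0,y0],z)
    L=(P[1]-P[0]+P[2]-P[3])/2;W=(P[3]-P[0]+P[2]-P[1])/2
    print("centre",P.mean(0).round(4),"len",np.linalg.norm(L).round(4),np.linalg.norm(W).round(4),"ang",np.degrees(np.arctan2(L[1],L[0])).round(1))
E
python3 - <<'E'
from h import *
c=load("w1");block(c,[(140,272),(462,225),(477,345),(155,390)],228,142,10)
print(proj(c,[[.4303,.2824,.03],[.4303,.2824,0]]))
go(.4305,.2835,.029)
E
```

```text
centre [0.4317 0.2838 0.025 ] len 0.0437 0.0164 ang 26.3
[[257.07719137 173.72453583]
 [257.09549281 169.76093821]]
t 2.15 pos [0.4304 0.2825 0.2223] a 108.21 -> shift [0.03 0.02 6.44] twist 0 grip 0.0873 [-0.9  0.  -0.2]
```

Call:
play_rows --steps '[1,0.02,0.06,0,-0.71,1,0,0,0.9,-0.7,1,0,0,0.9,0,1,0,0,0.9,0,1,0,0,0.9,0,1,0,0,0.9,0,1,0,0,0.9,0,1,0,0,0.6,0,1,0,0,0.4,0,1,0,0,0.04,0]'

```text
time: 3.15
position: [0.4314, 0.2833, 0.028]
tool_rot: [0.528, 0.849, -0.001, -0.001]
ft_force: [-0.1, -0.5, 1.5]
grip_width: 0.087
grip_force: 0.0
```

Call:
play_rows --grip_force 25 --steps '[-1,0,0,0,0,-1,0,0,0,0,-1,0,0,0,0,-1,0,0,0,0,-1,0,0,0,0,-1,0,0,0,0,-1,0,0,0,0,-1,0,0,0,0,-1,0,0,0,0,-1,0,0,0,0]'

```text
time: 4.15
position: [0.432, 0.2836, 0.0293]
tool_rot: [0.529, 0.849, -0.0, -0.0]
ft_force: [-0.4, 0.0, 0.7]
grip_width: 0.0236
grip_force: 25.0
```

Call:
play_rows --steps '[-1,0,0,-0.5,0,-1,0,0,-0.9,0.5,-1,0,0,-0.9,0.5,-1,0,0,-0.9,0.5,-1,0,0,-0.9,0.5,-1,0,0,-0.9,0.5,-1,0,0,-0.7,0.5,-1,-0.9,0.06,0,0,-1,-0.9,0.06,0,0,-1,-0.9,0.06,0,0]'

```text
time: 5.15
position: [0.45, 0.2038, 0.2005]
tool_rot: [0.649, 0.761, 0.0, 0.0]
ft_force: [0.6, 0.5, -1.0]
grip_width: 0.0238
grip_force: 25.0
```

Call:
play_rows --steps '[-1,-0.9,0.06,0,0,-1,-0.9,0.06,0,0,-1,-0.9,0.06,0,0,-1,-0.9,0.06,0,0,-1,-0.9,0.06,0,0,-1,-0.9,0.06,0,0,-1,-0.9,0.06,0,0,-1,-0.9,0.06,0,0,-1,-0.7,0.06,0,0,-1,0,0,0,0]'

```text
time: 6.15
position: [0.5042, -0.0295, 0.2002]
tool_rot: [0.651, 0.759, 0.0, 0.001]
ft_force: [0.6, 0.7, -1.8]
grip_width: 0.0233
grip_force: 25.0
```

```bash
python3 - <<'E'
from h import *
go(.505,-.03,.2,99)
c=grab("wrist","w2");cv2.imwrite("pics/w2.png",cv2.resize(c["image"][:250,100:420,::-1],(768,600),interpolation=cv2.INTER_CUBIC))
E
```

```text
t 6.15 pos [ 0.5042 -0.0295  0.2002] a 98.81 -> shift [-0.02  0.02  0.01] twist -0.03 grip 0.0233 [ 0.6  0.7 -1.8]
```

View pics/w2.png

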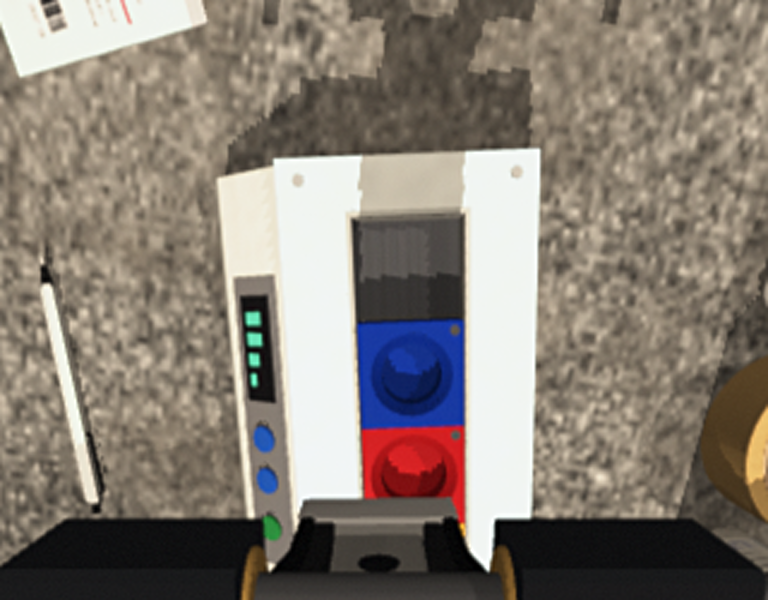

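The wrist view shows the order from the left as gap, blue, red and gold. The gap corners in the crop are (351,214), (465,212), (464,318) and (357,321).

```bash
python3 - <<'E'
from h import *
c=load("w2");hsv=cv2.cvtColor(c["image"],cv2.COLOR_RGB2HSV)
f=lambda p:(np.array(p)+.5)/2.4-.5+[100,0]
m=cv2.inRange(hsv,(105,120,40),(125,255,255));m[:, :235]=0;m[:120]=0;m[:,300:]=0
ct=max(cv2.findContours(m,0,2)[0],key=cv2.contourArea);q=cv2.approxPolyDP(cv2.convexHull(ct),5,True)[:,0];print("blue hull",q.tolist())
P=ray(c,q,.055);print(P.round(4).tolist(),P.mean(0).round(4))
pts=dict(fl=(351,214),fr=(465,212),nr=(464,318),nl=(357,321),br=(464,426),bl=(361,429))
W={k:ray(c,f(v),.055)[0] for k,v in pts.items()}
for k,v in W.items():print(k,v.round(4))
for a,b in(("nl","nr"),("fl","fr"),("bl","br")):
    d=W[b]-W[a];print(a,b,np.linalg.norm(d).round(4),np.degrees(np.arctan2(d[1],d[0])).round(2))
for a,b in(("nl","fl"),("nr","fr"),("br","nr"),("bl","nl"),("br","fr"),("bl","fl")):
    d=W[b]-W[a];print(a,b,np.linalg.norm(d).round(4),np.degrees(np.arctan2(-d[0],d[1])).round(2))
E
```

```text
blue hull [[292, 133], [292, 176], [251, 177], [249, 134]]
[[0.5345, 0.0306, 0.055], [0.5435, -0.0171, 0.055], [0.4969, -0.0254, 0.055], [0.4876, 0.0223, 0.055]] [0.5156 0.0026 0.055 ]
fl [0.4776 0.0684 0.055 ]
fr [0.5274 0.0769 0.055 ]
nr [0.5355 0.0317 0.055 ]
nl [0.4869 0.0228 0.055 ]
br [ 0.545  -0.0183  0.055 ]
bl [ 0.4962 -0.0273  0.055 ]
nl nr 0.0494 10.34
fl fr 0.0506 9.73
bl br 0.0496 10.45
nl fl 0.0465 11.57
nr fr 0.046 10.14
br nr 0.0508 10.69
bl nl 0.0509 10.46
br fr 0.0968 10.43
bl fl 0.0974 10.99
```

```bash
cat >> h.py <<'E'
YAW=np.radians(10.4);E_=np.array([np.cos(YAW),np.sin(YAW)]);U_=np.array([-np.sin(YAW),np.cos(YAW)]);O_=np.array([.5159,.0022])-.0265*U_
def bath(x,y): return O_+x*E_+y*U_
E
python3 - <<'E'
from h import *
t=bath(0,.0899);print(t,O_);go(*t,.095,100.4)
E
```

```text
[0.50445509 0.06455843] [ 0.52068376 -0.02386464]
t 6.2 pos [ 0.5033 -0.028   0.2001] a 98.85 -> shift [3.04 0.51 3.5 ] twist -0.27 grip 0.0233 [-0.6  0.6  0. ]
```

Call:
play_rows --steps '[-1,0.75,0.13,0,0,-1,0.75,0.13,0,0,-1,0.75,0.13,0,0,-1,0.75,0.13,0,0,-1,0,0,0.8,-0.27,-1,0,0,0.8,0,-1,0,0,0.8,0,-1,0,0,0.8,0,-1,0,0,0.3,0,-1,0,0,0,0]'

```text
time: 7.2
position: [0.503, 0.0651, 0.0943]
tool_rot: [0.639, 0.769, -0.001, -0.002]
ft_force: [0.3, 0.2, -0.1]
grip_width: 0.0238
grip_force: 25.0
```

```bash
python3 - <<'E'
from h import *
t=bath(0,.0899)
for i in range(2): go(*t,.075,100.4)
c=grab("wrist","w3");go(*t,.075,100.4)
cv2.imwrite("pics/w3.png",cv2.resize(c["image"][80:280,130:390,::-1],(780,600),interpolation=cv2.INTER_CUBIC))
E
```

```text
t 7.2 pos [0.503  0.0651 0.0943] a 100.59 -> shift [-0.03  0.04  0.64] twist 0.03 grip 0.0238 [ 0.3  0.2 -0.1]
t 7.2 pos [0.503  0.0651 0.0943] a 100.59 -> shift [-0.03  0.04  0.64] twist 0.03 grip 0.0238 [ 0.3  0.2 -0.1]
t 7.25 pos [0.5041 0.0649 0.0953] a 100.58 -> shift [-0.01  0.01  0.68] twist 0.03 grip 0.024 [ 0.  -0.6 -0.5]
```

View pics/w3.png

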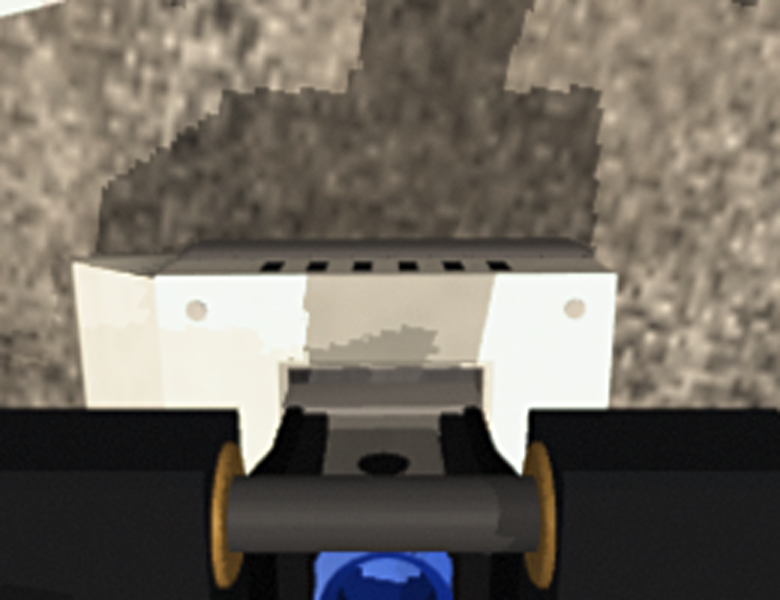

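The picture shows the thin block held between the chamber walls at crop x 288–485, with the chamber edge at row 365 and the block's outer top edge at row 407. A quick ray check gives its clearance from the wall.

```bash
python3 - <<'E'
from h import *
c=load("w3");f=lambda p:(np.array(p)+.5)/3-.5+[130,80]
for n,p,z in (("wallL",(284,365),.055),("wallR",(490,365),.055),("blkL",(294,407),.0905),("blkR",(483,407),.0905)):
    w=ray(c,f(p),z)[0][:2]-O_;print(n,"local",(w@E_).round(4),(w@U_).round(4))
E
```

```text
wallL local -0.0265 0.0985
wallR local 0.0266 0.0987
blkL local -0.0201 0.0997
blkR local 0.0206 0.0998
```

Call:
play_rows --steps '[-1,-0.05,0.01,0.1,0,-1,0,0,0.25,0,-1,0,0,0.2,0,-1,0,0,0.15,0,-1,0,0,0.12,0,-1,0,0,0.1,0,-1,0,0,0.1,0,-1,0,0,0.08,0,-1,0,0,0.06,0,-1,0,0,0.03,0]'

```text
time: 8.25
position: [0.5051, 0.0629, 0.0595]
tool_rot: [0.639, 0.769, -0.0, -0.0]
ft_force: [0.8, -1.4, -1.4]
grip_width: 0.0235
grip_force: 25.0
```

Call:
play_rows --steps '[-1,0,0,0.03,0,-1,0.02,0,0,0,-1,0.02,0,0,0,-1,0.01,0,0,0,-1,0,0,0,0,-1,0,0,0,0,-1,0,0,0,0,-1,0,0,0,0,-1,0,0,0,0,-1,0,0,0,0]'

```text
time: 9.25
position: [0.5052, 0.0639, 0.0592]
tool_rot: [0.639, 0.769, -0.0, 0.001]
ft_force: [-1.9, -3.7, 4.9]
grip_width: 0.0237
grip_force: 25.0
```

```bash
python3 - <<'E'
from h import *
go(*bath(0,.0899),.0585,100.4)
w=pose()[1][:2]-O_;print(w@E_,w@U_)
E
```

```text
t 9.25 pos [0.5052 0.0639 0.0592] a 100.56 -> shift [ 0.03 -0.02  0.02] twist 0.03 grip 0.0237 [-1.9 -3.7  4.9]
0.0005942430151200146 0.08910958595028697
```

Thin is seated: the floor pushes back with 5 N and there is light wall contact. I'll release it, rise, and go to medium.

Call:
play_rows --steps '[1,0,0,0,0,1,0,0,0,0,1,0,0,0,0,1,0,0,0,0,1,0,0,-0.3,0,1,0,0,-0.8,0,1,0,0,-0.9,0,1,0,0,-0.9,0.6,1,0,0,-0.9,0.9,1,0,0,-0.9,0.9]'

```text
time: 10.25
position: [0.5046, 0.0645, 0.2015]
tool_rot: [0.728, 0.686, 0.0, 0.0]
ft_force: [0.7, -0.9, -0.2]
grip_width: 0.0858
grip_force: 0.0
```

Call:
play_rows --steps '[1,0,0,0,0.9,1,0,0,0,0.9,1,0,0,0,0.9,1,0,0,0,0.9,1,-0.92,0.35,0,0,1,-0.92,0.35,0,0,1,-0.92,0.35,0,0,1,-0.92,0.35,0,0,1,-0.92,0.35,0,0,1,-0.92,0.35,0,0]'

```text
time: 11.25
position: [0.4953, -0.1136, 0.2004]
tool_rot: [0.838, 0.546, 0.0, 0.0]
ft_force: [-0.5, 1.3, -0.3]
grip_width: 0.0871
grip_force: 0.0
```

Call:
play_rows --steps '[1,-0.92,0.35,0,0,1,-0.92,0.35,0,0,1,-0.92,0.35,0,0,1,-0.92,0.35,0,0,1,-0.92,0.35,0,0,1,-0.92,0.35,0,0,1,-0.92,0.35,0,0,1,-0.92,0.35,0,0,1,0,0,0,0,1,0,0,0,0]'

```text
time: 12.25
position: [0.4828, -0.3485, 0.1999]
tool_rot: [0.838, 0.545, 0.0, -0.0]
ft_force: [-0.1, 0.6, -0.7]
grip_width: 0.0871
grip_force: 0.0
```

```bash
python3 - <<'E'
from h import *
c=grab("wrist","w4");go(.482,-.35,.2,66)
p=proj(c,[.482,-.35,.025])[0].round(0).astype(int);print(p)
x0,y0=p[0]-30,p[1]-30
cv2.imwrite("pics/w4.png",cv2.resize(c["image"][y0:y0+60,x0:x0+60,::-1],(600,600),interpolation=cv2.INTER_CUBIC))
E
```

```text
t 12.3 pos [ 0.4828 -0.3476  0.1998] a 66.15 -> shift [-0.08  0.01 -0.01] twist 0.03 grip 0.0871 [ 1.   0.  -0.4]
[257 178]
```

View pics/w4.png

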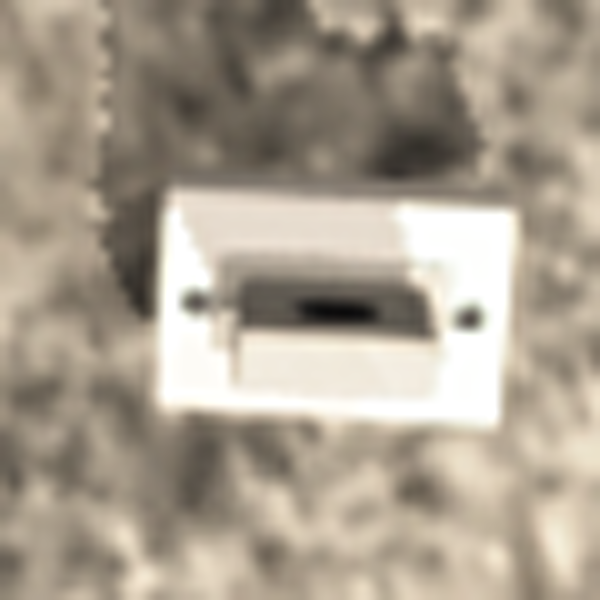

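The crop shows the medium block with top-face corners (165,187), (517,210), (497,425) and (160,405), and dots at (197,302) and (470,317).

```bash
python3 - <<'E'
from h import *
c=load("w4");block(c,[(165,187),(517,210),(497,425),(160,405)],227,148,10)
D=ray(c,(np.array([(197,302),(470,317)])+.5)/10-.5+[227,148],.025);print(D.mean(0),np.degrees(np.arctan2(*(D[1]-D[0])[1::-1])))
E
```

```text
centre [ 0.4859 -0.3519  0.025 ] len 0.0438 0.028 ang -27.6
[ 0.4856982  -0.35206553  0.025     ] -27.16934384766908
```

Call:
play_rows --steps '[1,0,0,0,0.62,1,-0.07,0.15,0.5,0,1,0,0,0.9,0,1,0,0,0.9,0,1,0,0,0.9,0,1,0,0,0.9,0,1,0,0,0.8,0,1,0,0,0.5,0,1,0,0,0.25,0,1,0,0,0.03,0]'

```text
time: 13.3
position: [0.486, -0.3517, 0.0284]
tool_rot: [0.854, 0.52, -0.0, -0.001]
ft_force: [-0.2, -0.5, 0.6]
grip_width: 0.0872
grip_force: 0.0
```

Call:
play_rows --grip_force 25 --steps '[-1,0,0,0,0,-1,0,0,0,0,-1,0,0,0,0,-1,0,0,0,0,-1,0,0,0,0,-1,0,0,0,0,-1,0,0,0,0,-1,0,0,0,0,-1,0,0,0,0,-1,0,0,0,0]'

```text
time: 14.3
position: [0.4857, -0.352, 0.0292]
tool_rot: [0.854, 0.52, -0.0, -0.001]
ft_force: [-1.1, -0.4, 0.9]
grip_width: 0.0235
grip_force: 24.9
```

```bash
python3 - <<'E'
from h import *
go(.4859,-.352,.029,62.6);t=bath(0,.0655);print(t)
E
```

```text
t 14.3 pos [ 0.4857 -0.352   0.0292] a 62.62 -> shift [0.   0.   0.01] twist 0.0 grip 0.0235 [-1.1 -0.4  0.9]
[0.50885975 0.04055929]
```

Call:
play_rows --steps '[-1,0,0,-0.5,0,-1,0,0,-0.9,0,-1,0,0,-0.9,-0.9,-1,0,0,-0.9,-0.9,-1,0,0,-0.9,-0.9,-1,0,0,-0.9,-0.9,-1,0,0,-0.7,-0.9,-1,0,0,0,-0.9,-1,0,0,0,-0.9,-1,0,0,0,-0.31]'

```text
time: 15.3
position: [0.4863, -0.3523, 0.2016]
tool_rot: [0.639, 0.77, -0.0, 0.001]
ft_force: [0.4, -0.4, -1.6]
grip_width: 0.0236
grip_force: 24.9
```

Call:
play_rows --steps '[-1,0.9,0.22,0,0,-1,0.9,0.22,0,0,-1,0.9,0.22,0,0,-1,0.9,0.22,0,0,-1,0.9,0.22,0,0,-1,0.9,0.22,0,0,-1,0.9,0.22,0,0,-1,0.9,0.22,0,0,-1,0.9,0.22,0,0,-1,0.9,0.22,0,0]'

```text
time: 16.3
position: [0.502, -0.0738, 0.2013]
tool_rot: [0.64, 0.769, 0.0, 0.001]
ft_force: [0.1, -0.3, -1.6]
grip_width: 0.0238
grip_force: 24.9
```

Call:
play_rows --steps '[-1,0.9,0.23,0,0,-1,0.9,0.23,0,0,-1,0.9,0.23,0,0,-1,0.9,0.23,0,0,-1,0.12,0.02,0.5,0,-1,0,0,0.9,0,-1,0,0,0.9,0,-1,0,0,0.7,0,-1,0,0,0.3,0,-1,0,0,0,0]'

```text
time: 17.3
position: [0.5089, 0.04, 0.1009]
tool_rot: [0.64, 0.769, -0.0, -0.001]
ft_force: [0.3, -0.7, -1.9]
grip_width: 0.0237
grip_force: 24.9
```

```bash
python3 - <<'E'
from h import *
c=grab("wrist","w5");t=bath(0,.066);go(*t,.0955,100.4)
cv2.imwrite("pics/w5.png",cv2.resize(c["image"][100:280,140:380,::-1],(800,600),interpolation=cv2.INTER_CUBIC))
E
```

```text
t 17.35 pos [0.5097 0.0399 0.1017] a 100.48 -> shift [ 0.04 -0.02  0.21] twist 0.01 grip 0.0235 [ 0.5 -1.  -1. ]
```

View pics/w5.png

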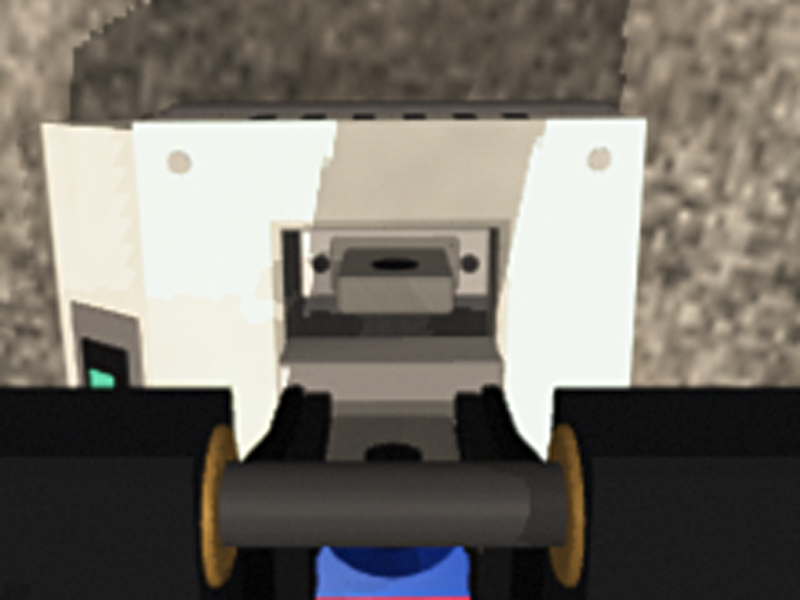

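Thin sits against the end wall, with its dots at (321,262) and (469,262). Medium is held behind it, outer top edge at about row 361, x 282–505.

```bash
python3 - <<'E'
from h import *
c=load("w5");s=800/240;f=lambda p:(np.array(p)+.5)/s-.5+[140,100]
for n,p,z in (("wallL",(283,230),.055),("wallR",(498,230),.055),("dotL",(321,262),.055),("dotR",(469,262),.055),("thinedge",(390,296),.055),("blkL",(282,361),.0973),("blkR",(503,361),.0973)):
    w=ray(c,f(p),z)[0][:2]-O_;print(n,"local",(w@E_).round(4),(w@U_).round(4))
E
```

```text
wallL local -0.0251 0.0972
wallR local 0.0248 0.0972
dotL local -0.0165 0.0896
dotR local 0.0182 0.0896
thinedge local -0.0003 0.0814
blkL local -0.0209 0.079
blkR local 0.0216 0.0791
```

Call:
play_rows --steps '[-1,0.03,0,0.2,0,-1,0,0,0.25,0,-1,0,0,0.25,0,-1,0,0,0.2,0,-1,0,0,0.15,0,-1,0,0,0.12,0,-1,0,0,0.1,0,-1,0,0,0.08,0,-1,0,0,0.05,0,-1,0,0,0,0]'

```text
time: 18.35
position: [0.5093, 0.0408, 0.0594]
tool_rot: [0.64, 0.769, 0.0, 0.0]
ft_force: [-0.0, -0.3, -2.3]
grip_width: 0.0237
grip_force: 24.9
```

Call:
play_rows --steps '[-1,0,0,0.03,0,-1,0,0,0,0,1,0,0,0,0,1,0,0,0,0,1,0,0,0,0,1,0,0,0,0,1,0,0,-0.4,0,1,0,0,-0.9,0,1,0,0,-0.9,0,1,0,0,-0.9,0]'

```text
time: 19.35
position: [0.5091, 0.0408, 0.153]
tool_rot: [0.64, 0.769, 0.0, -0.0]
ft_force: [-0.6, -0.4, -0.5]
grip_width: 0.0797
grip_force: 0.0
```

Call:
play_rows --steps '[1,0.5,0,-0.9,0,1,0.9,0.04,-0.7,0,1,0.9,0.04,0,0,1,0.9,0.04,0,0,1,0.9,0.04,0,0,1,0.9,0.04,0,0,1,0.9,0.04,0,0,1,0.9,0.04,0,0,1,0.9,0.04,0,0,1,0.9,0.04,0,0]'

```text
time: 20.35
position: [0.4724, 0.2976, 0.2003]
tool_rot: [0.639, 0.769, 0.0, 0.0]
ft_force: [0.9, 0.2, -0.6]
grip_width: 0.0868
grip_force: 0.0
```

Call:
play_rows --steps '[1,0.9,0.04,0,0,1,0.9,0.04,0,0,1,0,0,0,0,1,0,0,0,0,1,0,0,0,0,1,0,0,0,0,1,0,0,0,0,1,0,0,0,0,1,0,0,0,0,1,0,0,0,0]'

```text
time: 21.35
position: [0.4655, 0.3498, 0.1994]
tool_rot: [0.64, 0.769, -0.0, -0.0]
ft_force: [-0.1, 0.4, 0.3]
grip_width: 0.0871
grip_force: 0.0
```

```bash
cat >> h.py <<'E'
def cap(c,kind,guess,z):
    "cap blob centre near projected guess -> world at height z"
    hsv=cv2.cvtColor(c["image"],cv2.COLOR_RGB2HSV)
    m=dict(red=cv2.inRange(hsv,(0,140,110),(6,255,255))|cv2.inRange(hsv,(172,140,110),(180,255,255)),yellow=cv2.inRange(hsv,(13,150,130),(28,255,255)),blue=cv2.inRange(hsv,(95,110,80),(125,255,255)))[kind]
    g=proj(c,[*guess,z])[0];k=np.zeros_like(m);cv2.circle(k,tuple(int(v) for v in g),28,255,-1);m&=k
    ct=max(cv2.findContours(m,0,2)[0],key=cv2.contourArea);(u,v),rad=cv2.minEnclosingCircle(ct);M=cv2.moments(ct)
    cen=(M["m10"]/M["m00"],M["m01"]/M["m00"])
    print(kind,"guess px",g.round(),"circle",round(u,1),round(v,1),round(rad,1),"centroid",np.round(cen,1),"area",cv2.contourArea(ct),"bbox",cv2.boundingRect(ct));return ray(c,cen,z)[0]
E
python3 - <<'E'
from h import *
c=grab("wrist","w6");go(.465,.351,.2,100.4)
print(cap(c,"red",(.465,.351),.056))
cv2.imwrite("pics/w6.png",cv2.resize(c["image"][100:220,180:340,::-1],(800,600),interpolation=cv2.INTER_CUBIC))
E
```

```text
t 21.4 pos [0.4655 0.3499 0.1995] a 100.47 -> shift [ 0.04 -0.01 -0.02] twist 0.01 grip 0.0868 [-0.4  0.6 -0.7]
red guess px [257. 181.] circle 260.0 176.2 8.0 centroid [259.8 176.3] area 177.0 bbox (252, 169, 16, 16)
[0.46765667 0.35675123 0.056     ]
```

View pics/w6.png

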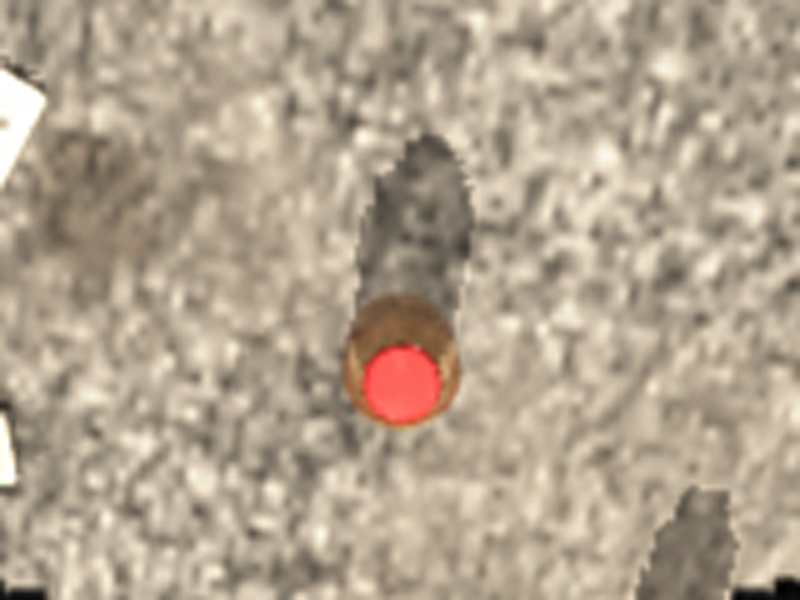

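The crop shows the red bottle upright, with its cap centre at (400,384), which is (260,176) in the full image. I'll grip it with the fingertips 26 mm up.

Call:
play_rows --steps '[1,0.12,0.06,0,0,1,0.11,0.06,0.5,0,1,0,0,0.9,0,1,0,0,0.9,0,1,0,0,0.9,0,1,0,0,0.9,0,1,0,0,0.8,0,1,0,0,0.5,0,1,0,0,0.28,0,1,0,0,0.1,0]'

```text
time: 22.4
position: [0.4674, 0.3574, 0.025]
tool_rot: [0.639, 0.769, -0.001, -0.0]
ft_force: [-0.2, 0.1, -0.1]
grip_width: 0.087
grip_force: 0.0
```

Call:
play_rows --grip_force 12 --steps '[-1,0,0,0,0,-1,0,0,0,0,-1,0,0,0,0,-1,0,0,0,0,-1,0,0,0,0,-1,0,0,0,0,-1,0,0,0,0,-1,0,0,0,0,-1,0,0,0,0,-1,0,0,0,0]'

```text
time: 23.4
position: [0.4677, 0.3574, 0.026]
tool_rot: [0.64, 0.769, -0.0, -0.0]
ft_force: [0.5, -0.2, 0.7]
grip_width: 0.0287
grip_force: 12.0
```

```bash
python3 - <<'E'
from h import *
t=bath(0,-.0235);print(t);go(*t,.1)
E
```

```text
[ 0.52492596 -0.04697857]
t 23.4 pos [0.4677 0.3574 0.026 ] a 100.49 -> shift [-13.6   -0.58  -2.47] twist 0 grip 0.0287 [ 0.5 -0.2  0.7]
```

Call:
play_rows --steps '[-1,0,0,-0.3,0,-1,0,0,-0.9,0,-1,0,0,-0.9,0,-1,0,0,-0.9,0,-1,0,0,-0.9,0,-1,-0.5,-0.03,-0.25,0,-1,-0.9,-0.04,0,0,-1,-0.9,-0.04,0,0,-1,-0.9,-0.04,0,0,-1,-0.9,-0.04,0,0]'

```text
time: 24.4
position: [0.4837, 0.2333, 0.15]
tool_rot: [0.64, 0.769, -0.001, -0.0]
ft_force: [0.6, 0.0, 0.0]
grip_width: 0.0285
grip_force: 12.0
```

Call:
play_rows --steps '[-1,-0.9,-0.04,0,0,-1,-0.9,-0.04,0,0,-1,-0.9,-0.04,0,0,-1,-0.9,-0.04,0,0,-1,-0.9,-0.04,0,0,-1,-0.9,-0.04,0,0,-1,-0.9,-0.04,0,0,-1,-0.9,-0.04,0,0,-1,-0.9,-0.04,0,0,-1,-0.9,-0.04,0,0]'

```text
time: 25.4
position: [0.5206, -0.034, 0.1499]
tool_rot: [0.64, 0.769, -0.001, -0.001]
ft_force: [0.2, -0.4, -0.8]
grip_width: 0.0286
grip_force: 12.0
```

Call:
play_rows --steps '[-1,-0.5,-0.01,0,0,-1,0,0,0.2,0,-1,0,0,0.6,0,-1,0,0,0.6,0,-1,0,0,0.3,0,-1,0,0,0.05,0,-1,0,0,0,0,-1,0,0,0,0,-1,0,0,0,0,-1,0,0,0,0]'

```text
time: 26.4
position: [0.5246, -0.0471, 0.0986]
tool_rot: [0.64, 0.769, 0.0, 0.001]
ft_force: [0.3, -0.5, -0.1]
grip_width: 0.0286
grip_force: 12.0
```

```bash
python3 - <<'E'
from h import *
go(*bath(0,-.0240),.062,100.4);w=pose()[1][:2]-O_;print(w@E_,w@U_)
E
```

```text
t 26.4 pos [ 0.5246 -0.0471  0.0986] a 100.49 -> shift [-0.01  0.01  1.22] twist 0.01 grip 0.0286 [ 0.3 -0.5 -0.1]
-0.00029120248057314856 -0.02354628882293637
```

Call:
play_rows --steps '[-1,0,0.01,0.2,0,-1,0,0,0.2,0,-1,0,0,0.2,0,-1,0,0,0.2,0,-1,0,0,0.15,0,-1,0,0,0.1,0,-1,0,0,0.1,0,-1,0,0,0.08,0,-1,0,0,0,0,-1,0,0,0,0]'

```text
time: 27.4
position: [0.5246, -0.047, 0.0612]
tool_rot: [0.64, 0.769, 0.0, 0.0]
ft_force: [-0.5, -0.1, -0.7]
grip_width: 0.029
grip_force: 12.0
```

Call:
play_rows --steps '[-1,0,0,0.02,0,1,0,0,0,0,1,0,0,0,0,1,0,0,0,0,1,0,0,0,0,1,0,0,-0.3,0,1,0,0,-0.8,0,1,0,0,-0.9,0,1,0,0,-0.9,0,1,0,0,-0.9,0]'

```text
time: 28.4
position: [0.5244, -0.0469, 0.1762]
tool_rot: [0.64, 0.769, 0.0, 0.0]
ft_force: [0.8, 0.6, -0.4]
grip_width: 0.0854
grip_force: 0.0
```

Call:
play_rows --steps '[1,-0.8,-0.14,-0.85,0,1,-0.9,-0.16,0,0,1,-0.9,-0.16,0,0,1,-0.9,-0.16,0,0,1,-0.9,-0.16,0,0,1,-0.9,-0.16,0,0,1,-0.9,-0.16,0,0,1,-0.9,-0.13,0,0,1,0,0,0,0,1,0,0,0,0]'

```text
time: 29.4
position: [0.5266, -0.2632, 0.2003]
tool_rot: [0.64, 0.768, 0.0, -0.0]
ft_force: [0.2, 0.9, 0.7]
grip_width: 0.0873
grip_force: 0.0
```

```bash
python3 - <<'E'
from h import *
c=grab("wrist","w7")
P=cap(c,"yellow",(.527,-.263),.056);print(P);go(*P[:2],.026,100.4)
cv2.imwrite("pics/w7.png",c["image"][:,:,::-1])
E
```

```text
yellow guess px [257. 182.] circle 259.7 183.5 9.0 centroid [260.5 183.8] area 187.0 bbox (251, 176, 18, 16)
[ 0.53120897 -0.26491335  0.056     ]
t 29.45 pos [ 0.5266 -0.2624  0.2002] a 100.47 -> shift [-0.12  0.14  5.81] twist 0.01 grip 0.0873 [0.2 0.1 0.6]
```

View pics/w7.png

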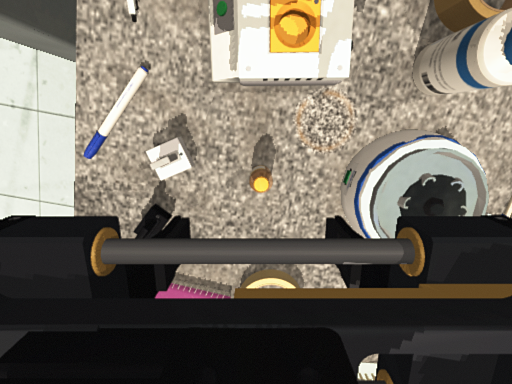

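The wrist view shows the yellow bottle at (260,184) and the gold block, confirmed, at (294,25). A round bath device sits close by on the right at (420,190), so I'll turn the gripper to about 30° to keep its body clear of it.

Call:
play_rows --steps '[1,-0.1,0.14,0,0,1,0,0,0,0.95,1,0,0,0,0.95,1,0,0,0,0.95,1,0,0,0,0.95,1,0,0,0,0.95,1,0,0,0,0.95,1,0,0,0,0.95,1,0,0,0,0.95,1,0,0,0,0.95]'

```text
time: 30.45
position: [0.5321, -0.2641, 0.2002]
tool_rot: [0.901, 0.433, 0.0, -0.0]
ft_force: [-0.2, 0.0, 0.6]
grip_width: 0.0871
grip_force: 0.0
```

Call:
play_rows --steps '[1,0,0,0,0.95,1,0,0,0.5,0.95,1,0,0,0.9,0.95,1,0,0,0.9,0.9,1,0,0,0.9,0,1,0,0,0.9,0,1,0,0,0.8,0,1,0,0,0.5,0,1,0,0,0.3,0,1,0,0,0.1,0]'

```text
time: 31.45
position: [0.5318, -0.2648, 0.0255]
tool_rot: [0.966, 0.259, -0.0, -0.0]
ft_force: [-0.5, -0.3, -0.5]
grip_width: 0.0869
grip_force: 0.0
```

Call:
play_rows --grip_force 12 --steps '[-1,0,0,0,0,-1,0,0,0,0,-1,0,0,0,0,-1,0,0,0,0,-1,0,0,0,0,-1,0,0,0,0,-1,0,0,0,0,-1,0,0,0,0,-1,0,0,0,0,-1,0,0,0,0]'

```text
time: 32.45
position: [0.5317, -0.2653, 0.026]
tool_rot: [0.966, 0.259, -0.0, -0.0]
ft_force: [-0.1, 0.9, -0.2]
grip_width: 0.0285
grip_force: 12.0
```

```bash
python3 - <<'E'
from h import *
go(*bath(0,-.0735),.15,100.4);o,p,r=pose();t=bath(0,-.0735)
a=np.radians(100.4);print(t,"after twist:",np.array([[np.cos(a),np.sin(a)],[np.sin(a),-np.cos(a)]])@(t-p[:2])/.03)
E
```

```text
t 32.45 pos [ 0.5317 -0.2653  0.026 ] a 30.01 -> shift [ 2.88 -4.84 -4.13] twist -12.28 grip 0.0285 [-0.1  0.9 -0.2]
[ 0.53395191 -0.09615715] after twist: [5.53068465 1.09191658]
```

Call:
play_rows --steps '[-1,0,0,-0.3,0,-1,0,0,-0.9,0,-1,0,0,-0.9,0,-1,0,0,-0.9,-0.95,-1,0,0,-0.9,-0.95,-1,0,0,-0.23,-0.95,-1,0,0,0,-0.95,-1,0,0,0,-0.95,-1,0,0,0,-0.95,-1,0,0,0,-0.95]'

```text
time: 33.45
position: [0.5316, -0.2652, 0.1507]
tool_rot: [0.827, 0.562, 0.0, 0.0]
ft_force: [0.3, 0.2, -1.7]
grip_width: 0.0289
grip_force: 12.0
```

Call:
play_rows --steps '[-1,0,0,0,-0.95,-1,0,0,0,-0.95,-1,0,0,0,-0.95,-1,0,0,0,-0.95,-1,0,0,0,-0.95,-1,0,0,0,-0.88,-1,0.8,0.16,0,0,-1,0.8,0.16,0,0,-1,0.8,0.16,0,0,-1,0.8,0.16,0,0]'

```text
time: 34.45
position: [0.5332, -0.1666, 0.1505]
tool_rot: [0.64, 0.768, 0.0, 0.0]
ft_force: [-0.1, 0.2, -0.4]
grip_width: 0.0284
grip_force: 12.0
```

Call:
play_rows --steps '[-1,0.8,0.16,0,0,-1,0.8,0.16,0,0,-1,0.73,0.13,0,0,-1,0,0,0.3,0,-1,0,0,0.6,0,-1,0,0,0.5,0,-1,0,0,0.27,0,-1,0,0,0,0,-1,0,0,0,0,-1,0,0,0,0]'

```text
time: 35.45
position: [0.5346, -0.0967, 0.1005]
tool_rot: [0.64, 0.768, 0.0, 0.001]
ft_force: [0.8, -0.5, -0.4]
grip_width: 0.0284
grip_force: 12.0
```

```bash
python3 - <<'E'
from h import *
go(*bath(0,-.0735),.061,100.4);w=pose()[1][:2]-O_;print(w@E_,w@U_)
E
```

```text
t 35.45 pos [ 0.5346 -0.0967  0.1005] a 100.36 -> shift [ 0.02 -0.02  1.32] twist -0.01 grip 0.0284 [ 0.8 -0.5 -0.4]
0.0005263425986355316 -0.07414713896315685
```

Call:
play_rows --steps '[-1,0.01,-0.01,0.2,0,-1,0,0,0.2,0,-1,0,0,0.2,0,-1,0,0,0.2,0,-1,0,0,0.18,0,-1,0,0,0.12,0,-1,0,0,0.1,0,-1,0,0,0.08,0,-1,0,0,0.02,0,-1,0,0,0,0]'

```text
time: 36.45
position: [0.5337, -0.096, 0.061]
tool_rot: [0.64, 0.768, 0.0, 0.0]
ft_force: [0.4, -0.0, 0.2]
grip_width: 0.0291
grip_force: 12.0
```

Call:
play_rows --steps '[-1,0,0,0.01,0,1,0,0,0,0,1,0,0,0,0,1,0,0,0,0,1,0,0,0,0,1,0,0,-0.3,0,1,0,0,-0.8,0,1,0,0,-0.9,0,1,0,0,-0.9,0,1,0,0,-0.9,0]'

```text
time: 37.45
position: [0.5335, -0.0959, 0.1762]
tool_rot: [0.64, 0.768, 0.0, 0.0]
ft_force: [-0.4, 0.2, -0.5]
grip_width: 0.0853
grip_force: 0.0
```

Call:
play_rows --steps '[1,0.8,0.2,-0.85,0,1,0.9,0.22,0,0,1,0.9,0.22,0,0,1,0.9,0.22,0,0,1,0.9,0.22,0,0,1,0.9,0.22,0,0,1,0.9,0.22,0,0,1,0.9,0.22,0,0,1,0.9,0.22,0,0,1,0.9,0.22,0,0]'

```text
time: 38.45
position: [0.5498, 0.1796, 0.2007]
tool_rot: [0.64, 0.768, 0.0, 0.0]
ft_force: [-0.3, 0.2, -0.8]
grip_width: 0.0871
grip_force: 0.0
```

Call:
play_rows --steps '[1,0.9,0.22,0,0,1,0.9,0.22,0,0,1,0.9,0.22,0,0,1,0.3,0.07,0,0,1,0,0,0,0,1,0,0,0,0,1,0,0,0,0,1,0,0,0,0,1,0,0,0,0,1,0,0,0,0]'

```text
time: 39.45
position: [0.5554, 0.2704, 0.2001]
tool_rot: [0.641, 0.768, -0.0, 0.0]
ft_force: [-0.5, 0.6, 0.9]
grip_width: 0.0874
grip_force: 0.0
```

```bash
python3 - <<'E'
from h import *
c=grab("wrist","w8")
P=cap(c,"blue",(.555,.273),.064);print(P);go(*P[:2],.026,100.4)
cv2.imwrite("pics/w8.png",c["image"][:,:,::-1])
E
```

```text
blue guess px [257. 181.] circle 261.8 180.4 6.4 centroid [261.9 180.1] area 106.0 bbox (256, 174, 13, 13)
[0.56032012 0.27484419 0.064     ]
t 39.5 pos [0.5554 0.2705 0.2001] a 100.33 -> shift [0.11 0.19 5.8 ] twist -0.01 grip 0.0874 [ 0.9 -0.3  0.4]
```

View pics/w8.png

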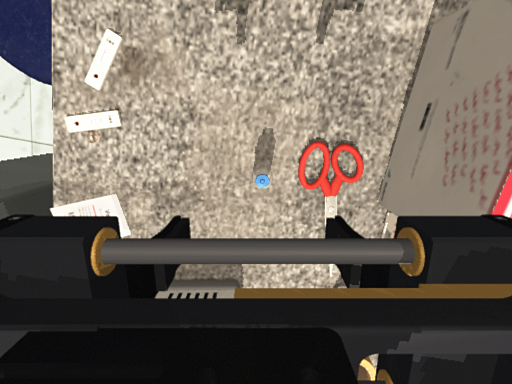

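The blue bottle is the only small upright one with a blue cap, at (262,180). The scissors are flat and the box is clear of the gripper.

Call:
play_rows --steps '[1,0.13,0.19,0,0,1,0,0,0.5,0,1,0,0,0.9,0,1,0,0,0.9,0,1,0,0,0.9,0,1,0,0,0.9,0,1,0,0,0.8,0,1,0,0,0.5,0,1,0,0,0.3,0,1,0,0,0.1,0]'

```text
time: 40.5
position: [0.5602, 0.2759, 0.0253]
tool_rot: [0.64, 0.768, -0.0, -0.0]
ft_force: [-0.0, -0.4, 0.2]
grip_width: 0.0868
grip_force: 0.0
```

Call:
play_rows --grip_force 12 --steps '[-1,0,0,0,0,-1,0,0,0,0,-1,0,0,0,0,-1,0,0,0,0,-1,0,0,0,0,-1,0,0,0,0,-1,0,0,0,0,-1,0,0,0,0,-1,0,0,0,0,-1,0,0,0,0]'

```text
time: 41.5
position: [0.5601, 0.2758, 0.026]
tool_rot: [0.64, 0.768, -0.0, -0.0]
ft_force: [-0.8, 1.2, 0.4]
grip_width: 0.0245
grip_force: 12.0
```

```bash
python3 - <<'E'
from h import *
go(*bath(0,.0262),.15,100.4)
E
```

```text
t 41.5 pos [0.5601 0.2758 0.026 ] a 100.37 -> shift [-8.71 -3.09 -4.13] twist -0.0 grip 0.0245 [-0.8  1.2  0.4]
```

Call:
play_rows --steps '[-1,0,0,-0.3,0,-1,0,0,-0.9,0,-1,0,0,-0.9,0,-1,0,0,-0.9,0,-1,0,0,-0.9,0,-1,-0.51,-0.2,-0.23,0,-1,-0.82,-0.29,0,0,-1,-0.82,-0.29,0,0,-1,-0.82,-0.29,0,0,-1,-0.82,-0.29,0,0]'

```text
time: 42.5
position: [0.539, 0.1545, 0.1493]
tool_rot: [0.64, 0.768, -0.001, -0.001]
ft_force: [0.3, -0.4, -0.4]
grip_width: 0.0243
grip_force: 12.0
```

Call:
play_rows --steps '[-1,-0.82,-0.29,0,0,-1,-0.82,-0.29,0,0,-1,-0.82,-0.29,0,0,-1,-0.82,-0.29,0,0,-1,-0.82,-0.29,0,0,-1,-0.82,-0.28,0,0,-1,0,0,0.5,0,-1,0,0,0.6,0,-1,0,0,0.57,0,-1,0,0,0,0]'

```text
time: 43.5
position: [0.513, 0.0016, 0.0976]
tool_rot: [0.641, 0.768, -0.002, -0.003]
ft_force: [-0.6, -0.0, -0.2]
grip_width: 0.0247
grip_force: 12.0
```

```bash
python3 - <<'E'
from h import *
go(*bath(0,.0262),.061,100.4)
E
```

```text
t 43.5 pos [0.513  0.0016 0.0976] a 100.32 -> shift [-0.01  0.11  1.22] twist -0.01 grip 0.0247 [-0.6 -0.  -0.2]
```

Call:
play_rows --steps '[-1,0,0,0,0,-1,0,0,0,0,-1,0,0,0,0,-1,0,0,0,0,-1,0,0,0,0,-1,0,0,0,0,-1,0,0,0,0,-1,0,0,0,0,-1,0,0,0,0,-1,0,0,0,0]'

```text
time: 44.5
position: [0.516, 0.002, 0.0998]
tool_rot: [0.64, 0.768, -0.0, -0.0]
ft_force: [0.9, -0.1, -0.2]
grip_width: 0.0247
grip_force: 12.0
```

```bash
python3 - <<'E'
from h import *
go(*bath(0,.0262),.061,100.4)
E
```

```text
t 44.5 pos [0.516  0.002  0.0998] a 100.37 -> shift [-0.   -0.    1.29] twist -0.0 grip 0.0247 [ 0.9 -0.1 -0.2]
```

It was just settling; the position is exact now.

Call:
play_rows --steps '[-1,0,0,0.2,0,-1,0,0,0.2,0,-1,0,0,0.2,0,-1,0,0,0.2,0,-1,0,0,0.15,0,-1,0,0,0.12,0,-1,0,0,0.1,0,-1,0,0,0.08,0,-1,0,0,0.04,0,-1,0,0,0,0]'

```text
time: 45.5
position: [0.516, 0.0021, 0.0611]
tool_rot: [0.64, 0.768, -0.0, -0.0]
ft_force: [-0.3, 1.4, -0.6]
grip_width: 0.0246
grip_force: 12.0
```

Call:
play_rows --steps '[-1,0,0,0.02,0,1,0,0,0,0,1,0,0,0,0,1,0,0,0,0,1,0,0,0,0,1,0,0,-0.3,0,1,0,0,-0.8,0,1,0,0,-0.9,0,1,0,0,-0.9,0,1,0,0,-0.9,0]'

```text
time: 46.5
position: [0.5158, 0.0021, 0.1762]
tool_rot: [0.64, 0.768, 0.0, 0.0]
ft_force: [-0.1, -0.0, -0.1]
grip_width: 0.0847
grip_force: 0.0
```

Call:
play_rows --steps '[1,-0.8,0,-0.85,0,1,-0.8,0,0,0,1,-0.8,0,0,0,1,-0.8,0,0,0,1,-0.8,0,0,0,1,-0.8,0,0,0,1,-0.2,0,0,0,1,0,0,0,0,1,0,0,0,0,1,0,0,0,0]'

```text
time: 47.5
position: [0.5425, -0.1441, 0.2001]
tool_rot: [0.64, 0.768, 0.0, -0.001]
ft_force: [-0.1, -0.1, 0.3]
grip_width: 0.0872
grip_force: 0.0
```

```bash
python3 - <<'E'
from h import *
go(*bath(0,0),.2)
c=grab("wrist","w9");s=grab("side","s9")
a=cv2.resize(c["image"][:215,120:400,::-1],(800,614))[:430];g=proj(s,[.52,-.02,.06])[0].astype(int)
b=cv2.resize(s["image"][g[1]-45:g[1]+45,g[0]-60:g[0]+60,::-1],(800,600),interpolation=cv2.INTER_CUBIC)
cv2.imwrite("pics/w9.png",cv2.resize(c["image"][:215,120:400,::-1],(780,599),interpolation=cv2.INTER_CUBIC));cv2.imwrite("pics/s9.png",b)
for k,y,z in(("red",-.0235,.091),("yellow",-.0735,.091),("blue",.0265,.099)):
    P=cap(c,k,bath(0,y),z);w=P[:2]-O_;print(w@E_,w@U_)
E
```

```text
t 47.5 pos [ 0.5425 -0.1441  0.2001] a 100.44 -> shift [4.07 0.01 0.01] twist 0 grip 0.0872 [-0.1 -0.1  0.3]
red guess px [257.  87.] circle 257.0 87.1 27.9 centroid [257.4  89.7] area 1937.0 bbox (234, 67, 48, 49)
0.0002885896891023257 -0.025779281877381953
yellow guess px [257. 141.] circle 257.1 140.9 27.8 centroid [257.8 139.4] area 1856.0 bbox (236, 117, 45, 45)
0.0006722663924282697 -0.07183463437372103
blue guess px [257.  24.] circle 257.0 25.5 27.1 centroid [257.6  26.2] area 1062.5 bbox (233, 13, 49, 37)
0.0004852265962527862 0.02497628484745036
```

View pics/w9.png

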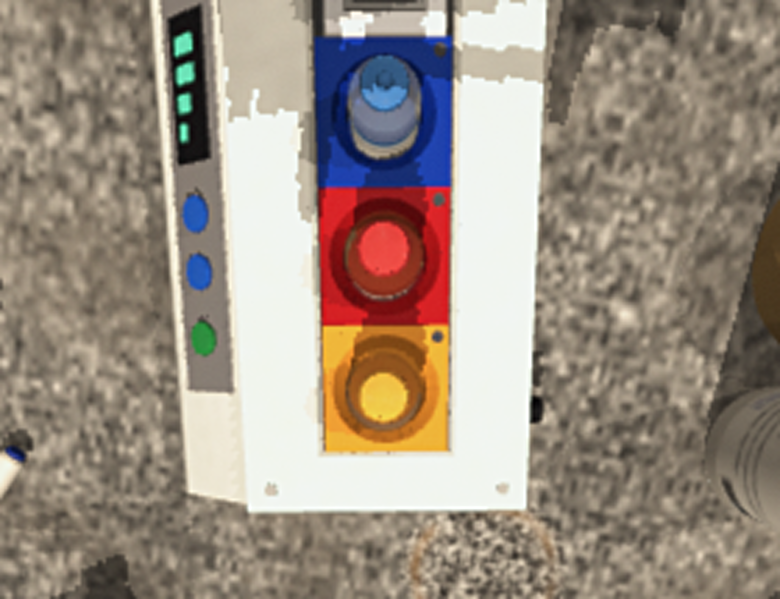

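View pics/s9.png

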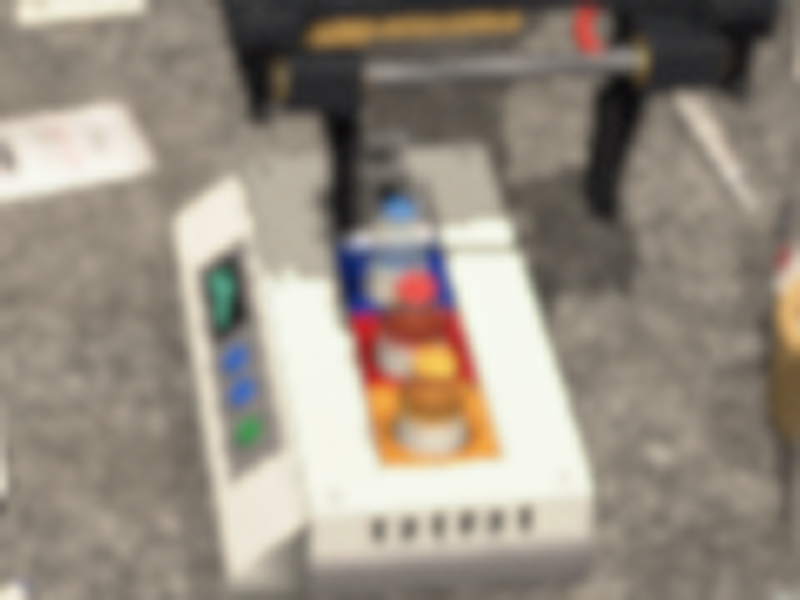

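The last two pictures show all three bottles upright in their own bores, with the medium filler flush beside the blue block. The logged heights also put both fillers on the chamber floor. The arm is clear, so I'm handing in.

```bash
python3 -c "
from rig import robot
print(robot.hand_in())"
```

```text
the job is handed in; nothing more can be done
None
```

I handed the job in at about 47.5 s of the 141 s: the thin and medium fillers are down side by side in the gap, the thick one is untouched on the bench, and the red, yellow and blue bottles stand in the bores of their own colours; no verdict came back.

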